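# Latch the barcode reader's ladder stand one rung higher

## Robot

A 6-joint arm with a two-finger parallel gripper is mounted at the origin on the work surface. World frame = base frame: x ahead of the robot, y to its left, z up, the work surface at z = 0. Lengths are in mm, angles in rad, forces in N, time in s.
With the tool pointing down it reaches from about 350 to 775 mm from the base axis. Payload 7.3 kg.
Tool frame: the origin (TCP) lies at the centre of the arm's flange, where the gripper is bolted on; the fingertips stand 178 mm ahead of it and the grasp point (between the pads) lies 159 mm ahead of it; z points along the fingers, y is the direction in which the jaws open and shut (so a half turn about z gives the same grasp; the last joint's range is limited). The gripper opens to 92 mm and grips with 3 to 60 N. Pads are 19 mm wide; open, the fingers measure 130 mm over their backs; the gripper's body (75 mm by 190 mm) begins 47 mm behind the grasp point.
Start: joints at [1.07, 0.342, 1.524, -0, 1.275, -0.146], TCP at [182.365, 492.312, 404.741] pointing down, gripper open.
Joint ranges: [-2.53, 2.53], [-0.77, 2.02], [0.04, 2.7], [-1, 4.14], [0.28, 2.66], [-3.11, 3.11]. Speed limits (rad/s): [2.57, 2.57, 3.14, 3.14, 3.14, 3.14].

## Interface

Orientations are given as [roll, pitch, yaw] about the fixed x, y, z axes, in that order (R = Rz(yaw) Ry(pitch) Rx(roll)).
In Python, from plant import get_obs, capture, close_job gives the robot as it stands. The module is installed in compiled form; this text tells all that it offers.
- The arm moves only by the shell command python3 -m pendant 'ROWS'. ROWS is JSON, a list of rows, each a list of 3 entries, a list of its own where there are three numbers: the shift along the tool's x, y, z in m, then the turn, a rotation vector about the tool's x, y, z in rad, then the finger opening in m, from 0 to 0.0918. In form: [[[tx, ty, tz], [wx, wy, wz], fingers], ...]. A call has 1 to 10 rows; each row is the pose to reach, as a shift and turn from the pose commanded when the call began, along the tool's axes at that moment; what a row does not reach only later rows make up. A row lasts 1/12 s, in which the tool goes at most 41.7 mm and 7.16 degrees, less where a joint would pass 70% of its speed; a pose out of reach is approached as far as the arm can. A call with a gripper value outside its range is refused whole. The fingers move at their own pace and stop on an object; the grip force is fixed at half the most. Time passes only in rows, so rows that repeat a pose let the fingers close. It gives the time, the measured TCP pose, the force and the opening at its end, in the units of the state.
- get_obs(): the state, without advancing time (a new reading comes with each control period).
- capture(name): name is "side" or "top"; returns a dict with "color" (400x640x3 uint8, red, green, blue), "mtx" (3x3 intrinsics, pixels), "dist" ([k1, k2, p1, p2, k3] as OpenCV has them; the pictures are not rectified), "rvec" (rotation vector, rad) and "tvec" (3), from world to camera coordinates, as OpenCV has them. Camera axes: x right, y down, z forward; pixel columns grow to the right and rows downward; lengths in mm; the calibration is good to about 2 mm. A picture is of the moment at which its call begins. There is no depth.
- close_job(): hands the job in, once; it reports no verdict.
The state is a dict: "time": time; "joint_positions": joint angles; "dq": joint speeds; "tau": joint torques, N m; "tool_pos": TCP position; "tcp_rot": TCP orientation; "contact_force": force on the tool from outside, world axes, zero at the start; "moment": the same for the moment, N m; "grip_width": finger opening in mm.
Only numpy, scipy, OpenCV 4.12 (cv2) and the standard library are available. Lean on these libraries where they do the work, as an engineer would, in place of code of your own. Each camera call takes 0.05 s, during which the arm holds its last target. There are 200 camera calls.

## Task

Set the barcode reader on its ladder stand one notch higher, for the tall tubes. Take the loose ladder section by its orange grip bar, raise it slowly straight up until its rung has passed the red gravity pawl and the pawl has dropped back under it (before or just as you feel the spring buffer that ends the travel, without forcing it), then lower it slowly and gently until the rung is seated on the pawl, and let go. Do not drop or jam it, and leave everything else on the bench where it is.

Things in the scene. Friction and masses are not known exactly. Their poses are not given: they have to be found in the camera images.
- stand: Fixed ladder stand: grey base plate 130 (x) x 140 (y) x 20 mm, with two upright dark steel channels guiding the ladder section. Origin: centre of the underside, on the bench. z up; x to the side of the blue latch head and red pawl, away from the reader; y along the rungs.
- guide_top (a point): Top of the guide channels, on their axis, 170 mm above the bench, fixed. The section slides along z with about 2.5 mm of play to each side in x and y.
- latch_zone (a point): Fixed point on the stand, NOT the pawl: the pawl's hinge (about y) lies within 17.5 mm above or below it; the blue head is clamped at an unmeasured height. The red pawl, 26 mm long, lies level in the rung's path. A rising rung swings it up; it falls back by its weight once the rung's centre is 20 to 26 mm above the hinge. Seated on it, the rung's centre is 7 mm above the hinge.
- buffer_zone (a point): Fixed point on the stand, NOT the buffer: the rubber buffer under the blue head lies within 17.5 mm above or below it, always 33 mm below the hinge. The section's foot lug meets it when the rung is 30 mm above the hinge, 4 mm or more after the pawl fell back. It is sprung: 1.2 N per mm for 8 mm, then solid.
- section: Loose aluminium ladder section, 0.41 to 0.72 kg, with a black barcode reader jutting back to x = -79 mm (its top 200 mm up). Rails 10 mm square, 226 mm long, at y = +-30 mm. Origin: centre of its underside, axes as the stand's. At the start it stands on the base plate, origin 20 mm above the bench. It must rise 32 to 73 mm for the pawl to fall back, meets the buffer at 42 to 77, ends latched 19 to 54 up.
- grip (a point): Centre of the orange grip bar at the top of the section, 237 mm above its origin: 12 mm thick (x), 80 mm long (y), 30 mm high. Nothing within 22 mm below it but the rails.
- rung (a point): Centre of the section's lower rung, the one to latch: diameter 8 mm, along y, 85 mm above the section's origin. (An upper rung at 147 mm stays above the pawl.)
- lug (a point): Top of the section's foot lug, 26 mm wide, jutting to x = 26 mm, 22 mm above the section's origin: it meets the buffer at the end of the travel.
- tube_rack: grey tube rack, 36 x 150 x 50 mm, with six capped tubes, about 100 mm tall in all, standing on the bench beyond the stand (about 130 mm along its x); its origin is the centre of its underside. Leave it alone.
- reagent: amber reagent bottle, diameter 56, 120 mm tall; origin under its centre. Leave it alone.
- wipes: blue can of wipes, diameter 84, 140 mm tall; origin under its centre. Leave it alone.
- tip_box: blue pipette tip box with a clear lid, 85 x 90 x 70 mm; origin under its centre. Leave it alone.
- jar: white jar with a red cap, diameter 72, 70 mm tall; origin under its centre. Leave it alone.
Things that resemble listed ones, but are neither listed nor needed, are in the scene too. There is more than one size of the section; the job needs the middle-sized. Of the things that look like the stand, the larger one is meant.

How it is judged (in metres and radians):
On the way:
1. the section is raised well off its foot (z of section in the frame of stand above 0.035 m), for 0.2 s.
At the end, for the whole second after the job is handed in: The section stands released and at rest in its guide (within 15 mm of the stand's axis, leaning less than 0.12 rad), 14 to 60 mm above its start, where only the pawl under its rung can hold it (z of section in the frame of stand between 0.034 and 0.08 m and horizontal distance between section and stand below 0.015 m and angle between section's own z axis and vertical below 0.12 rad and linear speed of section below 0.01 m/s and contact force between the fingers and section below 0.1 N); the robot touches nothing.
It fails at once if the section and the stand (guide, base, pawl, buffer) press or strike each other with more than 25 N: forced, jammed or dropped (contact force between section and stand above 25 N).
It fails at once if the section falls or is jerked: it moves faster than 0.3 m/s (linear speed of section above 0.3 m/s).
It fails at once if another thing on the bench is moved more than 25 mm (distance of any of tube_rack, reagent, wipes, tip_box, jar from where it was at the start of the episode above 0.025 m).
It also fails if it takes over 42 s, if anything falls off the work surface, if the arm or the gripper's body presses on something with over 40 N, if the wrist force passes 120 N, or if a joint passes its speed limit or range.

## Working session

There is one attempt and no reset: what is moved stays moved. The work goes in short steps, Python scripts to look and compute and a shell command to move; the robot and the scene stay as the last step left them, time stands still between calls to the robot, and variables do not carry over. Pictures are saved under pics/ and viewed, about 8 in all and at most 12, crops included, and the job is handed in when it is done.

```bash
mkdir -p pics; python3 - <<'E'
from plant import *
import cv2
for n in("side","top"):
    c=capture(n); cv2.imwrite(f"pics/{n}0.png",c["color"][:,:,::-1]); print(n,c["mtx"].tolist(),c["dist"],c["rvec"],c["tvec"])
print(get_obs())
E
```

```text
side [[415.25389940595056, 0.0, 314.1464656560185], [0.0, 415.25389940595056, 199.88069008931112], [0.0, 0.0, 1.0]] [-0.08991785  0.          0.          0.          0.        ] [ 2.24466342 -0.39148924  0.20057879] [-483.27418402  252.23188716 1218.71558211]
top [[489.9926309487432, 0.0, 326.46204262047274], [0.0, 489.9926309487432, 202.4441210789111], [0.0, 0.0, 1.0]] [-0.13556796  0.          0.          0.          0.        ] [ 2.13569922 -2.19337366  0.10848958] [-2.34458017e-01  5.49079416e+02  1.28971482e+03]
{'time': 0.1, 'joint_positions': array([ 1.07001615e+00,  3.42689670e-01,  1.52487989e+00, -8.56390037e-06,
        1.27540853e+00, -1.46033727e-01]), 'dq': array([ 0.00053047,  0.00031332, -0.00224128, -0.00074964, -0.00169771,
       -0.00043466]), 'tau': array([ 1.25635561e-03, -4.32003236e+01, -2.44696265e+01,  7.18443585e-02,
        5.24819177e-02, -3.91360459e-05]), 'tool_pos': array([182.30709832, 492.22077035, 404.10980373]), 'tcp_rot': array([-3.14022077e+00, -1.93499604e-04,  2.78684857e+00]), 'contact_force': array([0.63643316, 0.76295267, 0.22349117]), 'moment': array([ 0.02500787,  0.04264768, -0.0093965 ]), 'grip_width': 91.79348238676712}
```

View pics/side0.png

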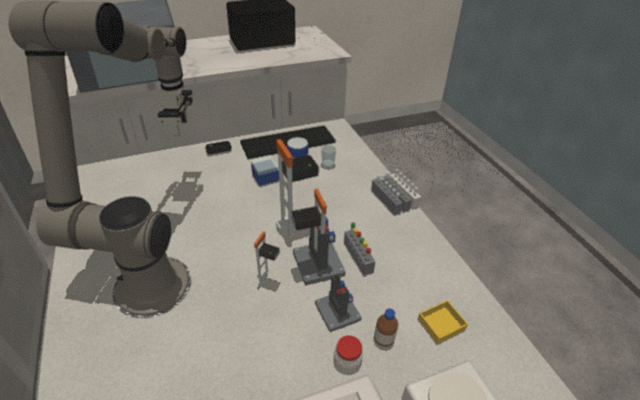

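View pics/top0.png

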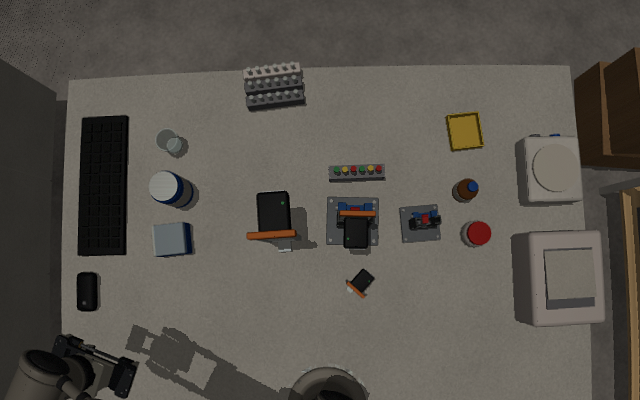

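The side view shows three orange bars: the tall free-standing section at (285,153), the one in the large stand at (321,201), and a small one at (260,240). In the top view they are at (271,235), (357,213) and (357,288). There are also two stands: the large one at side (318,262) / top (352,220), and the small one at side (338,310) / top (421,222). I choose the middle-sized section, the one in the large stand, and will check it in one close crop.

```bash
python3 - <<'E'
import cv2,numpy as np
a=cv2.imread("pics/side0.png")[180:290,270:370]; b=cv2.imread("pics/top0.png")[160:260,315:395]
a=cv2.resize(a,None,fx=5,fy=5,interpolation=2)
b=cv2.resize(b,(400,500),interpolation=2)
c=np.zeros((550,800,3),np.uint8); c[:550,:400]=a[:,50:450]; c[:500,400:]=b
cv2.imwrite("pics/c1.png",c)
E
```

```text
(no output)
```

View pics/c1.png

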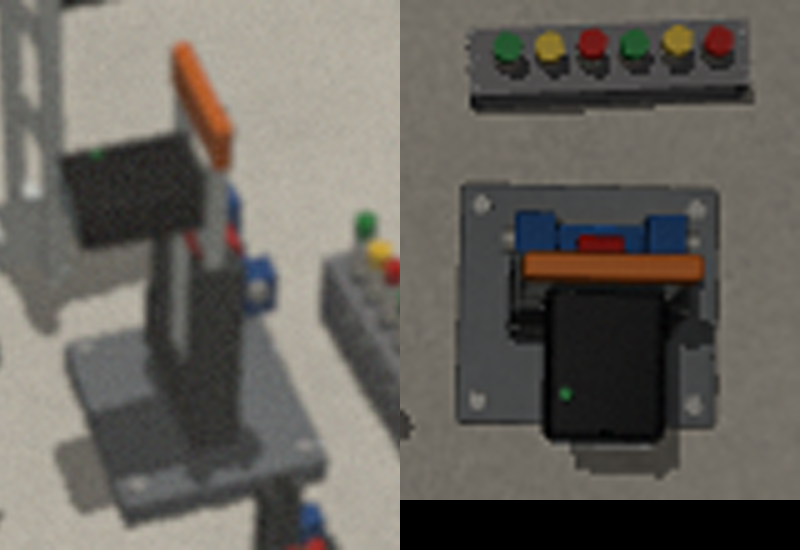

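The crop confirms it: the middle section sits in the large stand with the orange bar on top. The bar's top-view ends are at (340,213) and (375.5,213.5), and the red pawl and blue head are on the far (+x) side. Next I fit the bar box to its orange silhouette in both views.

```bash
cat > fit.py <<'E'
import cv2,numpy as np
from scipy.optimize import least_squares
from plant import *
def mask(img,box):
    h=cv2.cvtColor(img,cv2.COLOR_RGB2HSV); m=cv2.inRange(h,(4,120,70),(17,255,255))
    k=np.zeros_like(m); x0,y0,x1,y1=box; k[y0:y1,x0:x1]=m[y0:y1,x0:x1]
    n,l,s,_=cv2.connectedComponentsWithStats(k); return (l==1+s[1:,4].argmax()).astype(np.uint8)
def feat(m):
    M=cv2.moments(m) ; A=M['m00']
    return np.array([M['m10']/A,M['m01']/A]),np.array([[M['mu20'],M['mu11']],[M['mu11'],M['mu02']]])/A
def proj(c,P): return cv2.projectPoints(np.float64(P),c["rvec"],c["tvec"],c["mtx"],c["dist"])[0][:,0]
def bar(p):
    x,y,z,a=p; B=np.array([[i*6,j*40,k*15] for i in(-1,1) for j in(-1,1) for k in(-1,1)])
    R=np.array([[np.cos(a),-np.sin(a),0],[np.sin(a),np.cos(a),0],[0,0,1]]); return B@R.T+[x,y,z]
def fit(boxes,p0,views=("top","side")):
    D=[]
    for v in views:
        c=capture(v); D.append((c,)+feat(mask(c["color"],boxes[v])))
    def r(p):
        o=[]
        for c,m,S in D:
            h=cv2.convexHull(np.float32(proj(c,bar(p)))); a,T=feat(h)
            o+=list(a-m)+list(.15*((T-S)/np.sqrt(np.trace(S))).ravel())
        return o
    return least_squares(r,p0,diff_step=1e-3,x_scale=[10,10,10,.1])
E
python3 - <<'E'
from fit import *
s=fit(dict(side=(300,180,335,225),top=(330,200,385,222)),[550,-50,257,0.01])
print(s.x,s.fun.round(2))
c=capture("top")
q=cv2.undistortPoints(np.float64([[327.4,197],[378.6,198],[378,245.4],[326.6,244.4]])[:,None],c["mtx"],c["dist"])[:,0]
R=cv2.Rodrigues(c["rvec"])[0];C=-R.T@c["tvec"].ravel()
d=np.c_[q,np.ones(4)]@R; P=C+d*((20-C[2])/d[:,2])[:,None]
print(C,P,P.mean(0))
E
```

```text
[ 4.98806765e+02 -8.34284439e+01  2.56449772e+02 -7.65562182e-02] [-0.12  0.43  0.12  0.03  0.03  0.02  0.55 -0.05  0.04  0.04  0.04  0.22]
[ 410.02100861  -19.98249054 1340.27462036] [[ 564.60320752  -17.76112887   20.        ]
 [ 558.13188399 -156.62271189   20.        ]
 [ 429.94596223 -150.34204677   20.        ]
 [ 436.45337195  -12.21672441   20.        ]] [497.28360642 -84.23565298  20.        ]
```

```bash
cat > go.py <<'E'
import numpy as np,sys
from scipy.spatial.transform import Rotation as R
from plant import get_obs
def go(goal,yaw):
    o=get_obs(); A=R.from_euler("xyz",o["tcp_rot"]); B=R.from_euler("xyz",[np.pi,0,yaw])
    print(o["time"],o["tool_pos"].round(1),o["tcp_rot"].round(4),"F",o["contact_force"].round(1),"w",round(o["grip_width"],1))
    print("shift m",(A.inv().apply(np.array(goal)-o["tool_pos"])/1000).round(4),"turn",(A.inv()*B).as_rotvec().round(4))
E
python3 - <<'E'
from fit import *; from go import *
# tall bar rough triangulation
Ps=[];U=[]
for v,px in(("side",(285,153)),("top",(271,235))):
    c=capture(v);q=cv2.undistortPoints(np.float64([[px]]),c["mtx"],c["dist"])[0,0]
    Rm=cv2.Rodrigues(c["rvec"])[0];Ps.append(-Rm.T@c["tvec"].ravel());d=Rm.T@[*q,1];U.append(d/np.linalg.norm(d))
M=sum(np.eye(3)-np.outer(u,u) for u in U);print(np.linalg.solve(M,sum((np.eye(3)-np.outer(u,u))@p for u,p in zip(U,Ps))))
go([499,-83.5,580],1.523)
E
```

```text
[455.17683036 103.1620982  302.00436213]
0.35 [182.4 492.3 404.6] [-3.1413 -0.      2.7868] F [-0.   0.3  0.2] w 91.7
shift m [-0.4969 -0.43   -0.1753] turn [-3.0000e-04  1.0000e-04  1.2638e+00]
```

```bash
python3 -m pendant '[[[0,0,-0.175],[0,0,0],0.0918],[[0,0,-0.175],[0,0,0],0.0918],[[0,0,-0.175],[0,0,0],0.0918],[[0,0,-0.175],[0,0,0],0.0918],[[0,0,-0.175],[0,0,0],0.0918],[[-0.032,-0.027,-0.175],[0,0,0.08],0.0918],[[-0.064,-0.054,-0.175],[0,0,0.16],0.0918],[[-0.096,-0.081,-0.175],[0,0,0.24],0.0918],[[-0.128,-0.108,-0.175],[0,0,0.33],0.0918],[[-0.159,-0.138,-0.175],[0,0,0.41],0.0918]]'; python3 -c "
from go import *
go([499,-83.5,580],1.523)"
```

```text
time: 1.18
tool_pos: [283.0, 308.1, 579.5]
tcp_rot: [3.141, 0.0, 2.373]
contact_force: [1.2, -0.2, 0.5]
grip_width: 91.7
1.1833 [283.  308.1 579.5] [3.1412e+00 2.0000e-04 2.3731e+00] F [ 1.2 -0.2  0.5] w 91.7
shift m [-0.4275 -0.1314 -0.0005] turn [4.000e-04 0.000e+00 8.501e-01]
```

```bash
python3 -m pendant '[[[-0.039,-0.012,0],[0,0,0.08],0.0918],[[-0.078,-0.024,0],[0,0,0.16],0.0918],[[-0.117,-0.036,0],[0,0,0.24],0.0918],[[-0.156,-0.048,0],[0,0,0.32],0.0918],[[-0.195,-0.06,0],[0,0,0.4],0.0918],[[-0.234,-0.072,0],[0,0,0.48],0.0918],[[-0.273,-0.084,0],[0,0,0.56],0.0918],[[-0.312,-0.096,0],[0,0,0.64],0.0918],[[-0.351,-0.108,0],[0,0,0.72],0.0918],[[-0.389,-0.12,0],[0,0,0.79],0.0918]]'; python3 -c "
from go import *
go([499,-83.5,580],1.523)"
```

```text
time: 2.02
tool_pos: [480.6, -48.4, 579.6]
tcp_rot: [3.141, -0.0, 1.582]
contact_force: [1.4, 0.4, 1.5]
grip_width: 91.7
2.0167 [480.6 -48.4 579.6] [ 3.1413e+00 -1.0000e-04  1.5823e+00] F [1.4 0.4 1.5] w 91.7
shift m [-0.0353  0.018  -0.0004] turn [ 0.0003 -0.0001  0.0593]
```

```bash
python3 -m pendant '[[[-0.018,0.009,0],[0,0,0.03],0.05],[[-0.0355,0.018,0.01],[0,0,0.059],0.05],[[-0.0355,0.018,0.045],[0,0,0.059],0.05],[[-0.0355,0.018,0.08],[0,0,0.059],0.05],[[-0.0355,0.018,0.11],[0,0,0.059],0.05],[[-0.0355,0.018,0.115],[0,0,0.059],0.05],[[-0.0355,0.018,0.115],[0,0,0.059],0.05]]'; python3 - <<'E'
from fit import *; from go import *
go([499,-83.5,416],1.523)
s,t=capture("side")["color"],capture("top")["color"]
a=cv2.resize(s[120:270,250:400],(600,600)); cv2.imwrite("pics/d1.png",a[:,:,::-1])
cv2.imwrite("pics/d1t.png",cv2.resize(t[150:270,290:410],(600,600))[:,:,::-1])
E
```

```text
time: 2.6
tool_pos: [498.6, -81.4, 463.3]
tcp_rot: [-3.138, -0.001, 1.528]
contact_force: [0.2, 0.2, -0.1]
grip_width: 51.6
2.6 [498.6 -81.4 463.3] [-3.1377e+00 -1.2000e-03  1.5278e+00] F [ 0.2  0.2 -0.1] w 51.6
shift m [-0.0021  0.0007  0.0473] turn [-0.0039 -0.0012  0.0048]
```

View pics/d1.png

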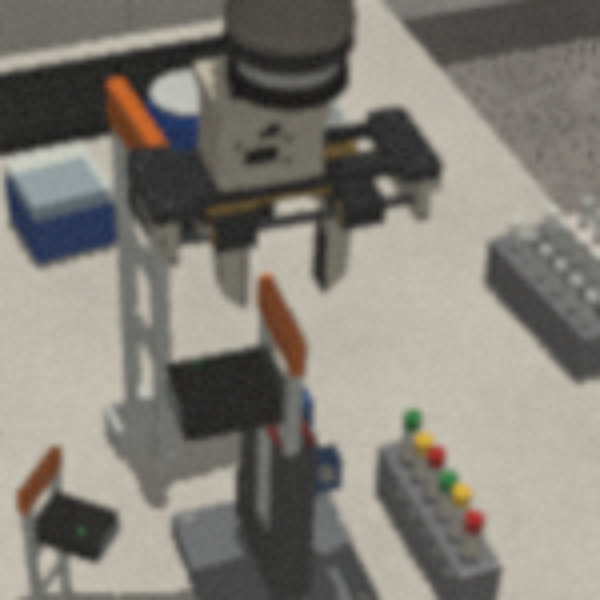

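The crop shows the open fingers straddling the plane of the bar, with the tips at crop (240,300) and (330,285) and the bar at (280,325). I now descend and narrow the jaws in stages.

```bash
python3 -m pendant '[[[-0.001,0.0005,0.012],[0,0,0],0.05],[[-0.002,0.0005,0.027],[0,0,0],0.05],[[-0.002,0.0005,0.04],[0,0,0],0.05],[[-0.002,0.0005,0.046],[0,0,0],0.05],[[-0.002,0.0005,0.046],[0,0,0],0.03],[[-0.002,0.0005,0.046],[0,0,0],0.022],[[-0.002,0.0005,0.046],[0,0,0],0.018],[[-0.002,0.0005,0.046],[0,0,0],0.018],[[-0.002,0.0005,0.046],[0,0,0],0.018]]'; python3 - <<'E'
from fit import *; from go import *
go([499,-83.5,416],1.523)
t,s=capture("top")["color"],capture("side")["color"]
cv2.imwrite("pics/d2.png",np.hstack([cv2.resize(s[160:240,290:370],(400,400)),cv2.resize(t[180:240,325:385],(400,400))])[:,:,::-1])
E
```

```text
time: 3.45
tool_pos: [499.2, -83.4, 419.5]
tcp_rot: [3.14, 0.0, 1.528]
contact_force: [0.5, 0.5, -0.2]
grip_width: 21.6
3.45 [499.2 -83.4 419.5] [3.1401e+00 3.0000e-04 1.5278e+00] F [ 0.5  0.5 -0.2] w 21.6
shift m [-0.0001 -0.0002  0.0035] turn [0.0015 0.0003 0.0048]
```

View pics/d2.png

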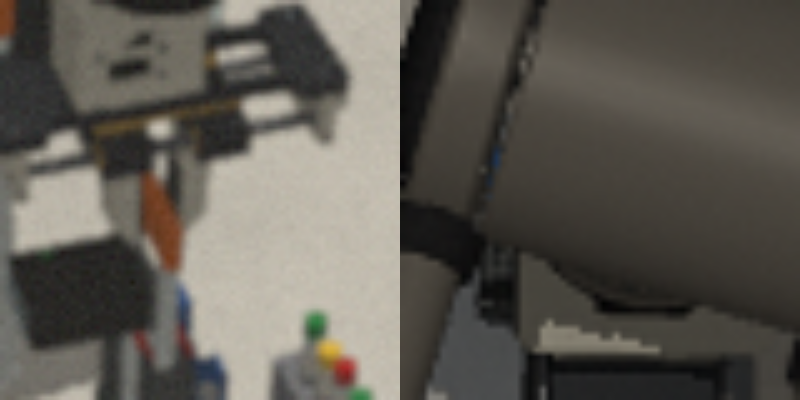

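The side crop shows the bar between the two fingers, with the finger tips at about crop (125,230) and (190,220). The top view is blocked by the arm. I close gently while watching the force.

```bash
for w in 1; do python3 -m pendant '[[[0,0,0.001],[0,0,0],0.016],[[0,0,0.002],[0,0,0],0.016],[[0,0,0.002],[0,0,0],0.0145]]'; done; python3 -m pendant '[[[0,0,0],[0,0,0],0.0135],[[0,0,0],[0,0,0],0.0135]]'
```

```text
time: 3.8
tool_pos: [499.1, -83.4, 416.4]
tcp_rot: [-3.141, -0.0, 1.528]
contact_force: [-0.4, 0.3, 0.3]
grip_width: 15.2
time: 3.97
tool_pos: [499.1, -83.4, 416.7]
tcp_rot: [-3.142, -0.0, 1.528]
contact_force: [0.6, -0.2, 0.4]
grip_width: 13.2
```

```bash
python3 -m pendant '[[[0,0,0],[0,0,0],0.012]]';python3 -m pendant '[[[0,0,0],[0,0,0],0.01],[[0,0,0],[0,0,0],0.008],[[0,0,0],[0,0,0],0.0],[[0,0,0],[0,0,0],0.0],[[0,0,0],[0,0,0],0.0]]'
```

```text
time: 4.05
tool_pos: [499.1, -83.4, 416.7]
tcp_rot: [-3.141, -0.0, 1.528]
contact_force: [-0.0, 0.9, -0.1]
grip_width: 12.5
time: 4.47
tool_pos: [499.1, -83.4, 416.7]
tcp_rot: [-3.142, -0.0, 1.528]
contact_force: [-1.2, -0.2, 0.3]
grip_width: 11.7
```

```bash
python3 -m pendant '[[[0,0,-0.001],[0,0,0],0],[[0,0,-0.003],[0,0,0],0],[[0,0,-0.005],[0,0,0],0],[[0,0,-0.008],[0,0,0],0],[[0,0,-0.011],[0,0,0],0],[[0,0,-0.014],[0,0,0],0],[[0,0,-0.016],[0,0,0],0],[[0,0,-0.018],[0,0,0],0],[[0,0,-0.02],[0,0,0],0]]'; python3 -m pendant '[[[0,0,-0.002],[0,0,0],0],[[0,0,-0.004],[0,0,0],0],[[0,0,-0.006],[0,0,0],0],[[0,0,-0.008],[0,0,0],0],[[0,0,-0.009],[0,0,0],0],[[0,0,-0.01],[0,0,0],0],[[0,0,-0.01],[0,0,0],0]]'
```

```text
time: 5.22
tool_pos: [499.1, -83.4, 436.9]
tcp_rot: [3.142, -0.0, 1.528]
contact_force: [0.7, -0.4, -6.6]
grip_width: 11.8
time: 5.8
tool_pos: [499.1, -83.4, 446.9]
tcp_rot: [3.141, 0.0, 1.528]
contact_force: [0.6, -0.6, -5.5]
grip_width: 11.8
```

```bash
for i in 1 2 3; do python3 -m pendant '[[[0,0,-0.001],[0,0,0],0],[[0,0,-0.002],[0,0,0],0],[[0,0,-0.003],[0,0,0],0],[[0,0,-0.004],[0,0,0],0],[[0,0,-0.004],[0,0,0],0]]' | egrep "pos|force"; done; python3 - <<'E'
from fit import *
s=capture("side")["color"]
cv2.imwrite("pics/e1.png",cv2.resize(s[170:270,280:380],(600,600),interpolation=2)[:,:,::-1])
E
```

```text
tool_pos: [499.1, -83.5, 451.0]
contact_force: [-0.4, -0.8, -5.1]
tool_pos: [499.1, -83.4, 454.9]
contact_force: [-0.1, -0.7, -6.9]
tool_pos: [499.1, -83.4, 459.0]
contact_force: [1.0, 0.9, -6.0]
```

View pics/e1.png

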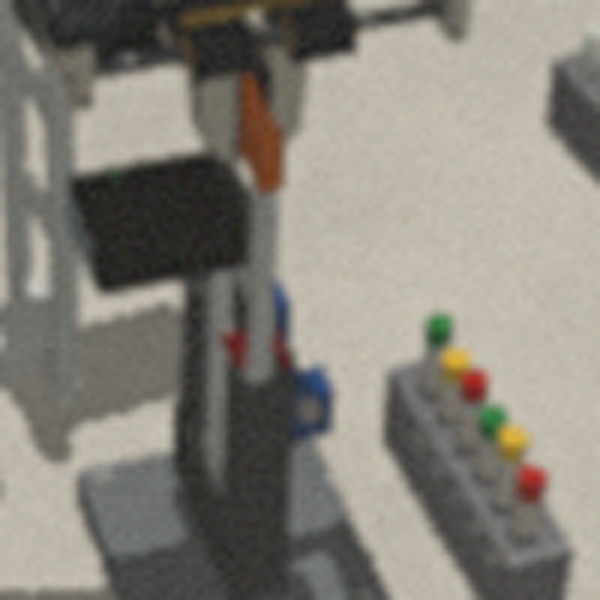

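The section is about 42 mm up and held square. The red pawl is at crop (240,350) and there is no buffer contact yet. I continue in small steps until I feel the buffer.

```bash
python3 -m pendant '[[[0,0,-0.001],[0,0,0],0],[[0,0,-0.002],[0,0,0],0],[[0,0,-0.003],[0,0,0],0],[[0,0,-0.003],[0,0,0],0],[[0,0,-0.003],[0,0,0],0]]' | egrep "pos|force"; python3 -m pendant '[[[0,0,-0.001],[0,0,0],0],[[0,0,-0.002],[0,0,0],0],[[0,0,-0.003],[0,0,0],0],[[0,0,-0.003],[0,0,0],0],[[0,0,-0.003],[0,0,0],0]]' | egrep "pos|force"
```

```text
tool_pos: [499.1, -83.4, 461.8]
contact_force: [0.3, 0.3, -6.0]
tool_pos: [499.1, -83.4, 464.8]
contact_force: [-0.0, 0.4, -5.2]
```

```bash
python3 -c "
from plant import *
import numpy as np
print(get_obs()['contact_force'])"
```

```text
[-0.0431682   0.37570906 -5.21342885]
```

```bash
for i in 1 2; do python3 -m pendant '[[[0,0,-0.001],[0,0,0],0],[[0,0,-0.002],[0,0,0],0],[[0,0,-0.003],[0,0,0],0],[[0,0,-0.003],[0,0,0],0]]' | egrep "pos|force"; done
```

```text
tool_pos: [499.1, -83.4, 468.0]
contact_force: [-0.2, -0.1, -6.2]
tool_pos: [499.1, -83.4, 471.0]
contact_force: [-1.2, 0.2, -5.4]
```

```bash
for i in 1 2; do python3 -m pendant '[[[0,0,-0.001],[0,0,0],0],[[0,0,-0.002],[0,0,0],0],[[0,0,-0.003],[0,0,0],0],[[0,0,-0.003],[0,0,0],0]]' | egrep "pos|force"; done
```

```text
tool_pos: [499.1, -83.4, 474.0]
contact_force: [0.1, 0.1, -6.6]
tool_pos: [499.1, -83.4, 477.0]
contact_force: [-0.8, -0.6, -5.7]
```

```bash
for i in 1 2; do python3 -m pendant '[[[0,0,-0.001],[0,0,0],0],[[0,0,-0.002],[0,0,0],0],[[0,0,-0.003],[0,0,0],0],[[0,0,-0.003],[0,0,0],0]]' | egrep "pos|force"; done
```

```text
tool_pos: [499.1, -83.4, 480.0]
contact_force: [-0.5, -0.1, -5.7]
tool_pos: [499.1, -83.4, 483.0]
contact_force: [-0.5, 0.4, -4.1]
```

```bash
for i in 1 2; do python3 -m pendant '[[[0,0,-0.001],[0,0,0],0],[[0,0,-0.002],[0,0,0],0],[[0,0,-0.003],[0,0,0],0],[[0,0,-0.003],[0,0,0],0]]' | egrep "pos|force|width"; done
```

```text
tool_pos: [499.1, -83.4, 486.0]
contact_force: [0.3, 0.2, -5.3]
grip_width: 12.0
tool_pos: [499.1, -83.4, 489.0]
contact_force: [0.3, -0.3, -6.1]
grip_width: 11.8
```

```bash
for i in 1 2; do python3 -m pendant '[[[0,0,-0.001],[0,0,0],0],[[0,0,-0.002],[0,0,0],0],[[0,0,-0.0025],[0,0,0],0],[[0,0,-0.0025],[0,0,0],0],[[0,0,-0.0025],[0,0,0],0]]' | egrep "pos|force|width"; done; python3 - <<'E'
from fit import *
s=capture("side")["color"]
cv2.imwrite("pics/e2.png",cv2.resize(s[160:260,280:380],(600,600),interpolation=2)[:,:,::-1])
E
```

```text
tool_pos: [499.1, -83.4, 491.2]
contact_force: [-0.2, 0.5, -6.1]
grip_width: 11.9
tool_pos: [499.1, -83.4, 493.5]
contact_force: [-0.1, 0.6, -9.1]
grip_width: 11.7
```

View pics/e2.png

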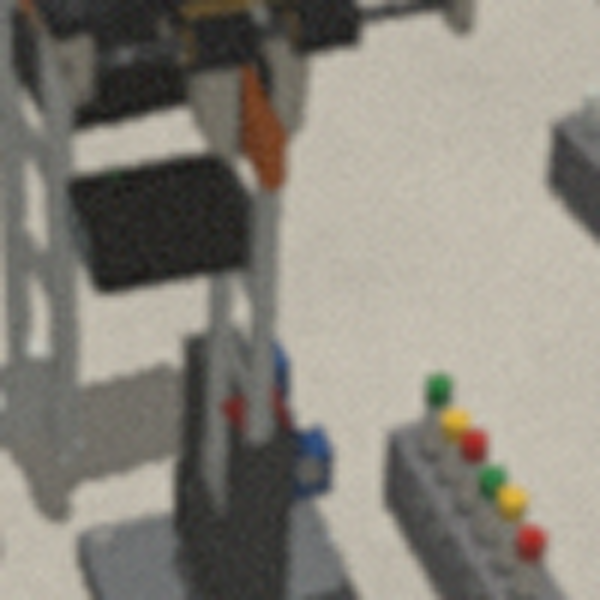

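I have reached the buffer: the force rose to -9 N from a baseline of -6 N at a rise of about 76.8 mm, so contact was at about 74.5 mm. The pawl has therefore fallen back (it shows red at crop (245,408)). Seating is expected at a TCP height of about 468 mm. I lower gently.

```bash
python3 -m pendant '[[[0,0,0.001],[0,0,0],0],[[0,0,0.003],[0,0,0],0],[[0,0,0.005],[0,0,0],0],[[0,0,0.007],[0,0,0],0],[[0,0,0.009],[0,0,0],0],[[0,0,0.011],[0,0,0],0],[[0,0,0.013],[0,0,0],0],[[0,0,0.015],[0,0,0],0],[[0,0,0.017],[0,0,0],0],[[0,0,0.018],[0,0,0],0]]' | egrep "pos|force|time"; for i in 1 2; do python3 -m pendant '[[[0,0,0.0005],[0,0,0],0],[[0,0,0.001],[0,0,0],0],[[0,0,0.0015],[0,0,0],0],[[0,0,0.0015],[0,0,0],0]]' | egrep "pos|force|time"; done
```

```text
time: 12.32
tool_pos: [499.1, -83.4, 475.3]
contact_force: [0.3, 0.1, -5.8]
time: 12.65
tool_pos: [499.1, -83.4, 474.2]
contact_force: [0.4, 0.0, -4.9]
time: 12.98
tool_pos: [499.1, -83.4, 472.6]
contact_force: [-0.5, 1.0, -4.9]
```

```bash
for i in 1 2; do python3 -m pendant '[[[0,0,0.0005],[0,0,0],0],[[0,0,0.001],[0,0,0],0],[[0,0,0.0015],[0,0,0],0],[[0,0,0.0015],[0,0,0],0]]' | egrep "pos|force"; done
```

```text
tool_pos: [499.1, -83.4, 471.1]
contact_force: [-0.7, -0.5, -5.9]
tool_pos: [499.1, -83.4, 469.6]
contact_force: [0.5, 0.7, -5.9]
```

```bash
for i in 1 2; do python3 -m pendant '[[[0,0,0.0003],[0,0,0],0],[[0,0,0.0007],[0,0,0],0],[[0,0,0.001],[0,0,0],0],[[0,0,0.001],[0,0,0],0]]' | egrep "pos|force"; done
```

```text
tool_pos: [499.1, -83.4, 468.6]
contact_force: [-1.0, -0.6, -6.1]
tool_pos: [499.1, -83.4, 468.2]
contact_force: [-0.7, -0.2, -1.3]
```

The rung has seated at 468 mm as predicted: the load fell from -6 N to -1.3 N. I settle it slightly more, then open slowly.

```bash
python3 -m pendant '[[[0,0,0.0002],[0,0,0],0],[[0,0,0.0002],[0,0,0],0],[[0,0,0.0002],[0,0,0],0]]' | egrep "pos|force"; python3 -m pendant '[[[0,0,0],[0,0,0],0.012],[[0,0,0],[0,0,0],0.013],[[0,0,0],[0,0,0],0.015],[[0,0,0],[0,0,0],0.02],[[0,0,0],[0,0,0],0.03],[[0,0,0],[0,0,0],0.04],[[0,0,0],[0,0,0],0.05],[[0,0,0],[0,0,0],0.05]]'
```

```text
tool_pos: [499.1, -83.4, 468.1]
contact_force: [-1.0, 0.0, 2.2]
time: 15.23
tool_pos: [499.1, -83.4, 467.5]
tcp_rot: [3.142, -0.0, 1.528]
contact_force: [-0.7, 0.0, 0.6]
grip_width: 42.1
```

Now I retract straight up and look.

```bash
python3 -m pendant '[[[0,0,0],[0,0,0],0.05],[[0,0,-0.01],[0,0,0],0.05],[[0,0,-0.025],[0,0,0],0.05],[[0,0,-0.045],[0,0,0],0.05],[[0,0,-0.065],[0,0,0],0.05],[[0,0,-0.085],[0,0,0],0.05],[[0,0,-0.1],[0,0,0],0.05],[[0,0,-0.1],[0,0,0],0.05],[[0,0,-0.1],[0,0,0],0.05]]'; python3 - <<'E'
from fit import *
s=fit(dict(side=(300,165,345,220)),[499,-83.5,308,-.05],("side",)); print(s.x,s.fun.round(2))
a=capture("side")["color"]
cv2.imwrite("pics/f1.png",cv2.resize(a[130:280,250:400],(600,600),interpolation=2)[:,:,::-1])
E
```

```text
time: 15.98
tool_pos: [499.1, -83.4, 567.6]
tcp_rot: [3.14, 0.0, 1.528]
contact_force: [-0.1, 0.7, -0.4]
grip_width: 50.1
[ 4.93358349e+02 -7.73714927e+01  3.05460774e+02 -4.47906184e-02] [-0.    0.    0.04 -0.03 -0.03  0.01]
```

View pics/f1.png

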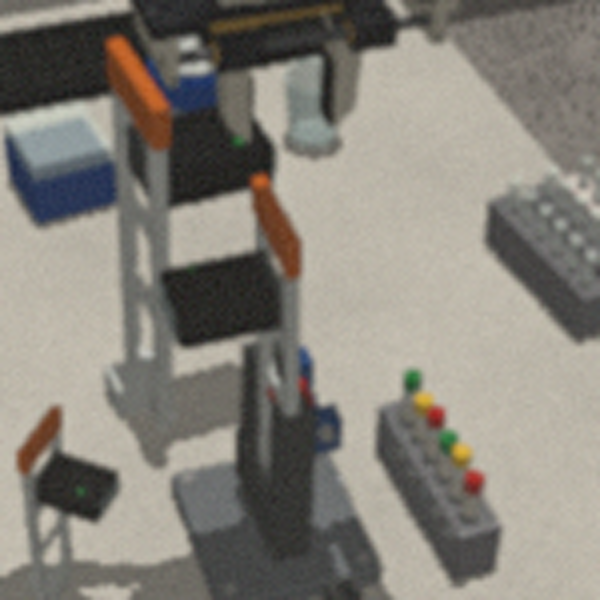

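The section stands latched and upright, with the bar at crop (275,225) and its fitted height about 305 mm, up from 256 mm. The gripper is clear above it and the neighbouring things have not moved.

```bash
python3 -c "
from plant import close_job
print(close_job())"
```

```text
the job is handed in; nothing more can be done
None
```

The barcode reader is one notch higher: the ladder section in the large stand is latched on the pawl and released, and the job was handed in at about 16 s of the 42 s allowed.

- **Lift:** I gripped the orange bar and raised the section straight up. The spring buffer showed at about 77 mm of rise, when the load went from about -6 N to -9 N, and I stopped there.
- **Seating:** I lowered in small steps until the load came off at about 51 mm of rise, which is where the buffer contact said the pawl should be. I then settled it slightly (+2 N) and opened the fingers slowly.
- **Last checks:** After I backed off, the side view showed the section upright in its guide with the gripper clear. The fitted bar height was about 305 mm, against 256 mm at the start. In that view, nothing else appeared to have moved.
- **Disagreement:** That last fit used the side view alone, and its sideways position differed by about 6 mm in x and y from the earlier two-view fit. I put this down to weak depth from one camera. I did not check it against the top view, which the arm had blocked when I last looked.

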